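Set the doctor-blade gap on the ink draw-down bench with a gap gauge

ROBOT

A 6-joint arm with a two-finger parallel gripper is mounted at the origin on the work surface. World frame = base frame: x ahead of the robot, y to its left, z up, the work surface at z = 0. Lengths are in m, angles in rad, forces in N, time in s.
With the tool pointing down it reaches from about 0.425 to 0.95 m from the base axis. Payload 3.5 kg.
Tool frame: the origin (TCP) lies on the centre line of the jaws, within the pads' length; the fingertips stand 11 mm ahead of it and the grasp point (between the pads) lies 8 mm behind it; y points along the fingers, x is the direction in which the jaws open and shut, and the axes are right-handed (so a half turn about y gives the same grasp; the last joint's range is limited). The gripper opens to 85 mm and grips with 20 to 120 N. Pads are 22 mm wide; open, the fingers measure 114 mm over their backs; the gripper's body (76 mm by 85 mm) begins 54 mm behind the grasp point. The pads swing forward as they close: fully open they stand 13 mm farther back than shut.
Start: joints at [1.107, 0.286, 1.577, -0, 1.279, -0.15], TCP at [0.208, 0.642, 0.242] pointing down, gripper open.
Joint ranges: [-2.77, 2.77], [-0.9, 2.22], [0.21, 2.48], [-1.53, 4.67], [0.24, 2.81], [-2.84, 2.84]. Speed limits (rad/s): [2.79, 2.79, 3.14, 3.14, 3.14, 3.14].

INTERFACE

Orientations are given as a unit quaternion [x, y, z, w].
In Python, from plant import get_state, read_camera, sign_off gives the robot as it stands.
- The arm moves only by the shell command python3 -m inch 'ROWS' [FORCE]. ROWS is JSON, a list of rows, each an object of numbers: "ax", "ay", "az": the turn, a rotation vector about the tool's x, y, z in rad; "x", "y", "z": the shift along the tool's x, y, z in mm; "hand": the closure, from -1 (fully open) to 1 (shut). In form: [{"ax": .., "ay": .., "az": .., "x": .., "y": .., "z": .., "hand": ..}, ...]. A call has 1 to 5 rows; each row shifts and turns the commanded pose from where the row before left it, along the tool's axes as they then stand; what a row does not reach is not made up. A row lasts 1/12 s, in which the tool goes at most 41.7 mm and 7.16 degrees, less where a joint would pass 70% of its speed; a pose out of reach is approached as far as the arm can. A call with a gripper value outside its range is refused whole. The fingers move at their own pace and stop on an object; FORCE is the grip in N (left out, the last holds). Time passes only in rows, so rows that do not move let the fingers close. It gives the time, the measured TCP pose, the force and the opening at its end, in the units of the state.
- get_state(): the state, without advancing time (a new reading comes with each control period).
- read_camera(name): name is "side" or "top"; returns a dict with "img" (420x560x3 uint8, red, green, blue), "fov_y" (degrees; the focal length in pixels is half the picture's height over the tangent of half this angle, whatever the lens; pixels are square), "cx", "cy" (the principal point, pixels), "T" (4x4, takes a point from camera to world coordinates). Camera axes: x right, y down, z forward; pixel columns grow to the right and rows downward; lengths in m; the calibration is good to about 2 mm. A picture is of the moment at which its call begins. There is no depth.
- sign_off(): hands the job in, once; it reports no verdict.
The state is a dict: "time": time; "qpos": joint angles; "dq": joint speeds; "joint_efforts": joint torques, N m; "eef_pos": TCP position; "tcp_rot": TCP orientation; "contact_force": force on the tool from outside, world axes, zero at the start; "wrist_torque": the same for the moment, N m; "opening": opening from 0.0 (shut) to 1.0 (fully open).
Only numpy, scipy, OpenCV 4.12 (cv2) and the standard library are available. Lean on these libraries where they do the work, as an engineer would, in place of code of your own. Each camera call takes 0.05 s, during which the arm holds its last target. There are 200 camera calls.

TASK

Set the blade gap of the ink draw-down coater on the table: slide the thin, long gap gauge flat along the bed and through under the blade, then turn the adjusting screw on top clockwise until the blade just nips the gauge, so that it drags when pulled but is not clamped hard (a light nip, about 12 N). Leave the gauge lying flat in the gap like that, let go of everything, and leave the thick spare gauge and the bottles and jar alone.

Things in the scene. Friction and masses are not known exactly. Their poses are not given: they have to be found in the camera images.
- bed: Aluminium bed of the coater, fixed: 250 mm long (x -130 to +120), 130 mm wide, flat oiled top 25 mm above the table. Origin on the table. The gauge goes in from the -x end, pushed to +x. A grey bridge 30 mm deep stands across it at x = +45 mm on posts at y = +-55 mm (96 mm clear between them), top 95 mm above the table. At x = 107 to 119 mm a stop strip 6 mm high runs across the bed.
- blade_line (a point): Point of the bed's top (z 25 mm) straight under the blade's middle and the screw's axis: x = +45 mm, y = 0 of the bed. Above it hangs the steel blade, 6 mm thick in x, 76 mm wide in y. The bridge with blade and screw is clamped by hand up to 3.5 mm higher or lower than stated, NOT measured: at screw 0 the blade's edge is 12 mm (+-3.5) above this point.
- bed_entry (a point): Middle of the bed's top edge at its -x end (bed x = -130 mm, z 25 mm). Feel of the job: blade sprung at 12 N per mm; screw and blade together float up in the bridge against 8 N per mm, so a hand holding the screw's grip is pushed up by a third to two thirds of the nip (a stiffer hand feels more). Strip friction about 0.2: nipped with 12 N it takes about 5 N to pull.
- screw (a joint): Adjusting screw, rad, grows clockwise from above; starts at 0 to 0.2, range -0.2 to 4. Each rad lowers the blade 5 mm (steep thread); the grip itself does not go down. Friction of about 0.1 N m keeps it where it is left. The first 0.3 rad never reach the gauge. From first touch, the nip left after letting go grows by about 2.5 N per 0.1 rad, and the grip pushes up in the hand.
- screw_axis (a point): Point on the screw's vertical axis 122 mm above the table, fixed to the bed (bed x = +45 mm, y = 0): nominal mid-height of the screw's grip, true to +-3.5 mm. The grip is a dark steel bar 46 mm long, 12 mm wide, 30 mm tall (107 to 137 mm above the table), along the bed's x at 0 rad. Below it: a hub of radius 10 mm and a disc of radius 19 mm, top at 101 mm.
- gauge: The gap gauge to use, loose, about 120 g: steel strip 5 mm thick, 24 mm wide, from x = -15 to +115 mm, with an upright black grip 28 mm long (x), 16 mm wide (y), its top 42 mm above the underside, centred on the origin. Origin on the underside below the grip; +x points along the strip to its tip. Starts flat on the table, left or right of the coater.
- gauge_tip (a point): Middle of the tip edge of the gauge's strip, on the underside, 115 mm in +x from the gauge's origin.
- spare_gauge: Spare gauge, not to be used: the same black grip, but a strip 12 mm thick, 34 mm wide, reaching only to x = +75 mm. Origin below the grip. Lies on the other side of the coater.
- ink_bottle: Squat glass ink jar, 44 mm across, 75 mm high; origin at its underside. Bystander.
- ink_tall: Tall black ink bottle, 40 mm across, 110 mm high; origin at its underside. Bystander.
- brush_jar: White ceramic jar with brushes, 72 mm across, 90 mm high, brushes to 190 mm; origin at its underside. Bystander.
Mind the look-alikes: they are no part of the job. What is shaped like the gauge but green or orange is not meant.

How it is judged:
On the way, in this order (a step that is already met when the one before it is completed fails the run):
1. the gauge lies flat on the bed with its strip through under the blade (x of gauge_tip in the frame of bed between 0.055 and 0.105 m and y of gauge_tip in the frame of bed between -0.025 and 0.025 m and y of gauge in the frame of bed between -0.035 and 0.035 m and z of each of gauge_tip, gauge in the frame of bed below 0.028 m and angle between gauge's own z axis and vertical below 0.05 rad and contact force between bed and gauge above 0.2 N), for 0.2 s.
2. the blade lightly nips the gauge, which has been let go (x of gauge_tip in the frame of bed between 0.055 and 0.105 m and y of gauge_tip in the frame of bed between -0.025 and 0.025 m and y of gauge in the frame of bed between -0.035 and 0.035 m and z of each of gauge_tip, gauge in the frame of bed below 0.028 m and angle between gauge's own z axis and vertical below 0.05 rad and contact force between bed and gauge between 6 and 18 N and contact force between the fingers and gauge below 0.3 N), for 0.3 s.
At the end, for the whole second after the job is handed in: Gauge flat on the bed (3 mm, 0.05 rad), tip at bed x 55 to 105 mm and within 25 mm of the middle line, grip within 35 mm of it; gauge presses on the bed with 6 to 18 N (blade nip plus its weight, about 1.2 N); gauge and screw at rest and let go (all of step 2 and linear speed of gauge below 0.01 m/s and velocity of joint screw between -0.05 and 0.05 rad/s); the robot touches nothing.
It fails at once if the gauge is clamped hard: let go by the fingers, it is pressed on the bed with more than 30 N (contact force between bed and gauge above 30 N and contact force between the fingers and gauge below 0.3 N).
It fails at once if the spare gauge, ink jar, ink bottle or brush jar is moved more than 30 mm (distance of any of spare_gauge, ink_bottle, brush_jar, ink_tall from where it was at the start of the episode above 0.03 m).
It also fails if it takes over 72 s, if anything falls off the work surface, if the arm or the gripper's body presses on something with over 40 N, if the wrist force passes 120 N, or if a joint passes its speed limit or range.

## Working session

There is one attempt and no reset: what is moved stays moved. The work goes in short steps, Python scripts to look and compute and a shell command to move; the robot and the scene stay as the last step left them, time stands still between calls to the robot, and variables do not carry over. Pictures are saved under pics/ and viewed, about 8 in all and at most 12, crops included, and the job is handed in when it is done.

```bash
mkdir -p pics; ls; python3 - <<'E'
from plant import get_state, read_camera
import cv2, numpy as np
s=get_state(); print(s)
for n in("top","side"):
    c=read_camera(n); cv2.imwrite(f"pics/{n}0.png",c["img"][:,:,::-1]); print(n,c["fov_y"],c["cx"],c["cy"],np.round(c["T"],4).tolist())
E
```

```text
pics
{'time': 0.0, 'qpos': array([ 1.10700485e+00,  2.87208935e-01,  1.57816481e+00, -2.11354729e-05,
        1.27857798e+00, -1.50011949e-01]), 'dq': array([-1.89561411e-04,  1.42382701e-06,  7.81018289e-04, -7.09518696e-04,
       -6.80348604e-04,  8.28963945e-04]), 'joint_efforts': array([ 1.37955474e-03, -4.05973899e+01, -2.92634636e+01, -4.93456344e-05,
        5.67076262e-03, -1.10504467e-05]), 'eef_pos': array([0.20804555, 0.64148506, 0.24092489]), 'tcp_rot': array([ 0.5723712 ,  0.41499992, -0.41647409, -0.57159042]), 'contact_force': array([-0.20718567,  0.60862648,  0.41007103]), 'wrist_torque': array([-0.04178119,  0.01225362, -0.0142332 ]), 'opening': 1.004867186635547}
top 49.563332052475985 282.01508169942747 205.41686399974665 [[0.0112, -0.9967, 0.08, 0.4849], [-0.9999, -0.0107, 0.0066, -0.0127], [-0.0057, -0.0801, -0.9968, 1.0185], [0.0, 0.0, 0.0, 1.0]]
side 54.955497473230075 279.3550900053025 214.45510373956358 [[-0.8649, -0.3618, 0.3481, 0.2518], [-0.502, 0.6271, -0.5956, 0.5331], [-0.0028, -0.6899, -0.7239, 0.7549], [0.0, 0.0, 0.0, 1.0]]
```

View pics/top0.png

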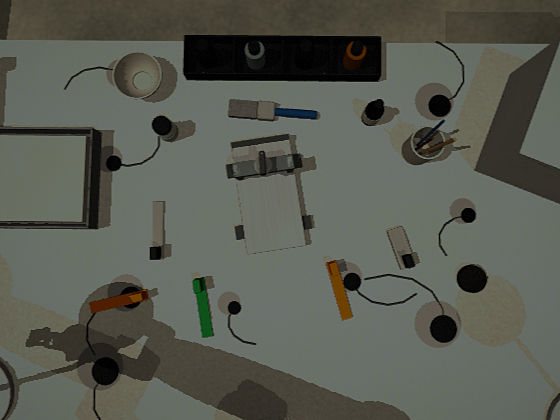

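View pics/side0.png

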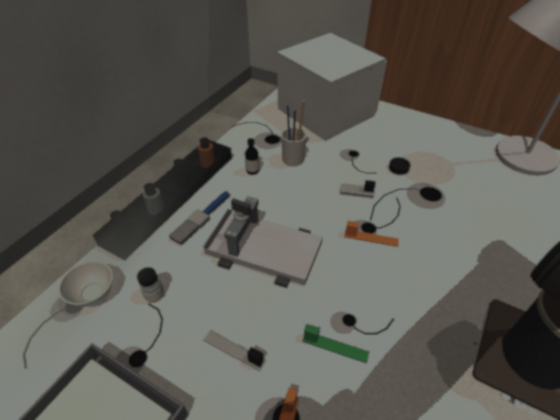

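The top view shows the bed with bridge around (268,195), the screw bar at (262,160), and the thin gauge on the left with its grip at (156,253) and tip at (158,203). The spare gauge is on the right at (402,248). The green and orange pieces are decoys. I'll zoom in to measure.

```bash
cat > h.py <<'E'
import numpy as np, cv2
from plant import get_state, read_camera
def ray(c,u,v):
    f=c["img"].shape[0]/2/np.tan(np.radians(c["fov_y"])/2)
    T=np.array(c["T"]); return T[:3,3],T[:3,:3]@np.array([(u-c["cx"])/f,(v-c["cy"])/f,1])
def at(c,u,v,z):
    o,d=ray(c,u,v); return (o+d*(z-o[2])/d[2])
def proj(c,p):
    f=c["img"].shape[0]/2/np.tan(np.radians(c["fov_y"])/2)
    T=np.array(c["T"]); q=T[:3,:3].T@(np.array(p)-T[:3,3]); return np.array([q[0]/q[2]*f+c["cx"],q[1]/q[2]*f+c["cy"]])
def crop(c,u0,v0,w,h,k,name):
    i=c["img"][v0:v0+h,u0:u0+w,::-1].astype(float); i=np.clip(255*(i/255)**.6,0,255).astype(np.uint8)
    cv2.imwrite(name,cv2.resize(i,None,fx=k,fy=k,interpolation=cv2.INTER_CUBIC))
E
python3 -c "
from h import *
c=read_camera('top'); crop(c,130,120,200,150,4,'pics/t1.png')"
```

```text
(no output)
```

View pics/t1.png

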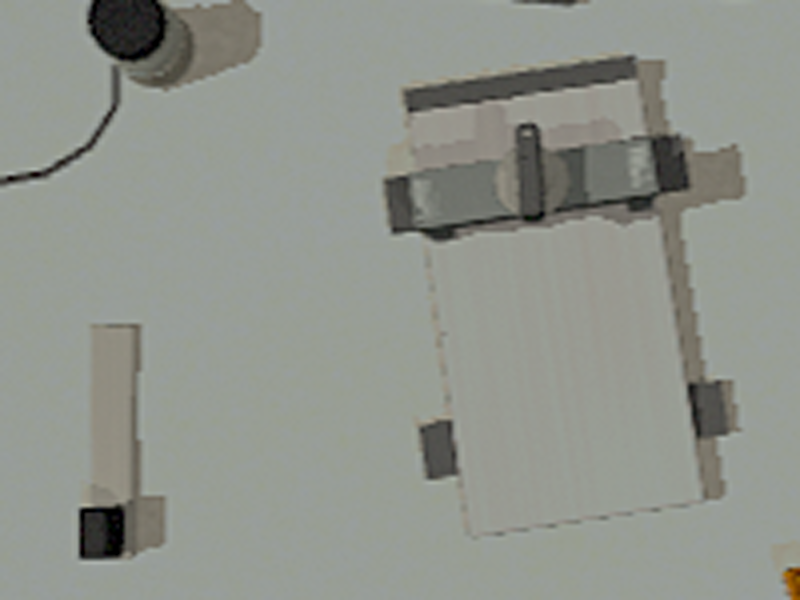

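```bash
python3 - <<'E'
from h import *
c=read_camera('top')
P=lambda u,v,z:at(c,130+(u+.5)/4-.5,120+(v+.5)/4-.5,z)
nl,nr=P(470,535,.025),P(702,500,.025); fl,fr=P(404,90,.031),P(636,58,.031)
for n,p in dict(nl=nl,nr=nr,fl=fl,fr=fr).items(): print(n,p.round(4))
n=(nl+nr)/2; f=(fl+fr)/2; d=(f-n)[:2]; L=np.linalg.norm(d); yaw=np.arctan2(d[1],d[0])
e=nl-nr
print("len",L,"wid",np.linalg.norm(e[:2]),"yaw",yaw,np.arctan2(-e[0],e[1]))
u=d/L; o=(n[:2]+f[:2])/2+0.005*u; print("origin",o,"axis",o+.045*u,"entry",o-.13*u)
g=P(102,531,.042); t=P(115.5,325,.005); tl=P(91.5,500,.005)
print("grip",g,"tip",t,np.linalg.norm((t-g)[:2]),"yaw",np.arctan2(*(t-g)[1::-1]))
print("bar ends",P(527,125,.137),P(533,218,.137))
print("spare",P(4*(408-130),4*(261-120),.042),"bottle",P(127,25,.075))
s=read_camera('side')
print([proj(s,[*(o+.045*u),.137]),proj(s,[g[0],g[1],.042]),proj(s,[*(o-.13*u),.025])])
E
```

```text
nl [0.4593 0.0685 0.025 ]
nr [ 0.4797 -0.0574  0.025 ]
fl [0.703  0.1086 0.031 ]
fr [ 0.7221 -0.019   0.031 ]
len 0.2461914223407399 wid 0.12753940992781168 yaw 0.16011790162128742 0.1603693098181791
origin [0.59596209 0.02596107] axis [0.64038648 0.03313563] entry [0.46762499 0.00523458]
grip [0.4596557  0.26404089 0.042     ] tip [0.5735605  0.27080974 0.005     ] 0.11410574405583969 yaw 0.059355692963171516
bar ends [0.66272931 0.0348112  0.137     ] [0.61670709 0.03119415 0.137     ]
spare [ 0.4482801  -0.27510426  0.042     ] bottle [0.72663927 0.2503888  0.075     ]
[array([241.12487516, 201.69715309]), array([256.32513394, 348.14767528]), array([314.71175108, 256.00342701])]
```

```bash
cat >> h.py <<'E'
from scipy.spatial.transform import Rotation as Ro
def tgt(p,yaw,flip=0):
    "tool pose: y down, tool x along +-(left of yaw); prints shift (mm, tool axes) and rotvec"
    s=get_state(); R=Ro.from_quat(s["tcp_rot"]).as_matrix()
    best=None
    for sg in (1,-1):
        X=sg*np.array([-np.sin(yaw),np.cos(yaw),0]); Y=np.array([0,0,-1.]); G=np.stack([X,Y,np.cross(X,Y)],1)
        rv=Ro.from_matrix(R.T@G).as_rotvec()
        d=(np.array(p)-s["eef_pos"])
        print("sg",sg,"rotvec",rv.round(4),"shift now-axes",(R.T@d*1000).round(1),"after-turn axes",(G.T@d*1000).round(1))
    print("t",s["time"],"pos",s["eef_pos"].round(4),"F",s["contact_force"].round(2),"open",round(s["opening"],3),"q6",s["qpos"][5].round(3)); 
E
python3 - <<'E'
from h import *
s=get_state(); print(Ro.from_quat(s["tcp_rot"]).as_matrix().round(3))
tgt([.459,.267,.15],.02)
E
```

```text
[[ 0.309 -0.001 -0.951]
 [ 0.951 -0.001  0.309]
 [-0.001 -1.     0.   ]]
sg 1 rotvec [-3.000e-04 -3.338e-01 -1.100e-03] shift now-axes [-279.    91.9 -354.3] after-turn axes [-379.7   91.6 -243.3]
sg -1 rotvec [ 1.6000e-03  2.8078e+00 -5.0000e-04] shift now-axes [-279.    91.9 -354.3] after-turn axes [379.7  91.6 243.3]
t 0.25 pos [0.2082 0.6418 0.2416] F [0.02 0.17 0.22] open 1.0 q6 -0.15
```

```bash
python3 -m inch '[{"ay":-0.11,"hand":-1},{"ay":-0.11},{"ay":-0.113},{"x":-30,"z":-20},{"x":-30,"z":-20}]'; python3 -m inch '[{"x":-30,"z":-20},{"x":-30,"z":-20},{"x":-30,"z":-20},{"x":-30,"z":-20},{"x":-30,"z":-20}]';python3 -m inch '[{"x":-30,"z":-20},{"x":-30,"z":-20},{"x":-30,"z":-20},{"x":-30,"z":-20,"y":30},{"x":-30,"z":-20,"y":30}]'; python3 -m inch '[{}]';python3 -c "
from h import *
tgt([.459,.267,.1],.02)"
```

```text
sg 1 rotvec [-3.000e-04 -3.338e-01 -1.100e-03] shift now-axes [-278.9  141.9 -354.3] after-turn axes [-379.7  141.6 -243.3]
sg -1 rotvec [ 1.6000e-03  2.8078e+00 -5.0000e-04] shift now-axes [-278.9  141.9 -354.3] after-turn axes [379.7 141.6 243.3]
t 0.25 pos [0.2082 0.6418 0.2416] F [0.02 0.17 0.22] open 1.0 q6 -0.15validation failed for argument at $[0]...
validation failed for argument at $[0]...
validation failed for argument at $[0]...
validation failed for argument at $[0]...
```

Every row has to carry all the keys.

```bash
python3 -m inch '[{"ax":0,"ay":-0.11,"az":0,"x":0,"y":0,"z":0,"hand":-1},{"ax":0,"ay":-0.11,"az":0,"x":0,"y":0,"z":0,"hand":-1},{"ax":0,"ay":-0.113,"az":0,"x":0,"y":0,"z":0,"hand":-1},{"ax":0,"ay":0,"az":0,"x":-30,"y":0,"z":-20,"hand":-1},{"ax":0,"ay":0,"az":0,"x":-30,"y":0,"z":-20,"hand":-1}]' && python3 -m inch '[{"ax":0,"ay":0,"az":0,"x":-30,"y":0,"z":-20,"hand":-1},{"ax":0,"ay":0,"az":0,"x":-30,"y":0,"z":-20,"hand":-1},{"ax":0,"ay":0,"az":0,"x":-30,"y":0,"z":-20,"hand":-1},{"ax":0,"ay":0,"az":0,"x":-30,"y":0,"z":-20,"hand":-1},{"ax":0,"ay":0,"az":0,"x":-30,"y":0,"z":-20,"hand":-1}]' && python3 -m inch '[{"ax":0,"ay":0,"az":0,"x":-30,"y":0,"z":-20,"hand":-1},{"ax":0,"ay":0,"az":0,"x":-30,"y":0,"z":-20,"hand":-1},{"ax":0,"ay":0,"az":0,"x":-30,"y":30,"z":-20,"hand":-1},{"ax":0,"ay":0,"az":0,"x":-30,"y":30,"z":-20,"hand":-1},{"ax":0,"ay":0,"az":0,"x":0,"y":0,"z":0,"hand":-1}]'; python3 -c "
from h import *
tgt([.459,.267,.1],.02)"
```

```text
time: 0.67
eef_pos: [0.2488, 0.5829, 0.2418]
tcp_rot: [-0.494, -0.505, 0.506, 0.494]
contact_force: [0.8, -0.2, -0.0]
opening: 1.002
time: 1.08
eef_pos: [0.3529, 0.4332, 0.2423]
tcp_rot: [0.495, 0.505, -0.505, -0.495]
contact_force: [0.0, -0.1, 0.2]
opening: 1.004
time: 1.5
eef_pos: [0.4297, 0.3177, 0.1835]
tcp_rot: [-0.496, -0.5, 0.507, 0.497]
contact_force: [-0.2, -0.6, -1.3]
opening: 1.0
sg 1 rotvec [-0.0074 -0.0059 -0.0056] shift now-axes [-50.7  83.6 -29.2] after-turn axes [-51.3  83.5 -28.3]
sg -1 rotvec [ 0.0088  3.1357 -0.0117] shift now-axes [-50.7  83.6 -29.2] after-turn axes [51.3 83.5 28.3]
t 1.5 pos [0.4297 0.3177 0.1835] F [-0.17 -0.6  -1.33] open 1.0 q6 -1.136
```

```bash
python3 -m inch '[{"ax":-0.007,"ay":-0.006,"az":-0.005,"x":-26,"y":20,"z":-14,"hand":-1},{"ax":0,"ay":0,"az":0,"x":-25,"y":25,"z":-14,"hand":-1},{"ax":0,"ay":0,"az":0,"x":0,"y":25,"z":0,"hand":-1},{"ax":0,"ay":0,"az":0,"x":0,"y":25,"z":0,"hand":-1},{"ax":0,"ay":0,"az":0,"x":0,"y":0,"z":0,"hand":-1}]'; python3 -c "
from h import *
tgt([.459,.267,.022],.02)
crop(read_camera('side'),170,280,160,120,5,'pics/s2.png')"
```

```text
time: 1.92
eef_pos: [0.4561, 0.2714, 0.0889]
tcp_rot: [-0.493, -0.506, 0.506, 0.495]
contact_force: [-0.7, -0.6, -0.7]
opening: 0.999
sg 1 rotvec [-0.0029  0.0041  0.0018] shift now-axes [-4.6 66.9 -2.9] after-turn axes [-4.5 66.9 -2.8]
sg -1 rotvec [ 2.9000e-03 -3.1375e+00  4.6000e-03] shift now-axes [-4.6 66.9 -2.9] after-turn axes [ 4.5 66.9  2.8]
t 1.9167 pos [0.4561 0.2714 0.0889] F [-0.75 -0.59 -0.73] open 0.999 q6 -1.253
```

View pics/s2.png

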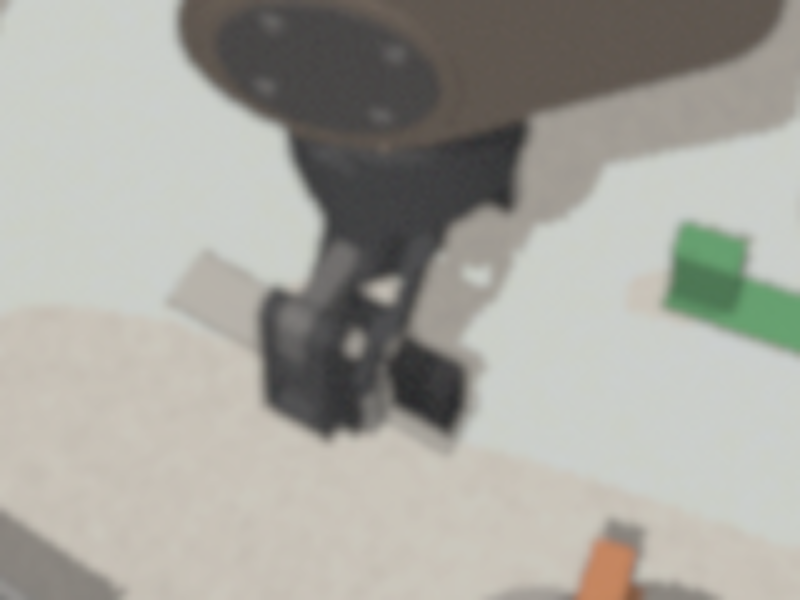

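The side view shows the open fingers above the gauge, with the grip (crop ~430,385) lined up under the jaws. I'll go down and close.

```bash
python3 -m inch '[{"ax":0,"ay":0,"az":0,"x":-4.5,"y":20,"z":-3,"hand":-1},{"ax":0,"ay":0,"az":0,"x":0,"y":20,"z":0,"hand":-1},{"ax":0,"ay":0,"az":0,"x":0,"y":15,"z":0,"hand":-1},{"ax":0,"ay":0,"az":0,"x":0,"y":11,"z":0,"hand":-1},{"ax":0,"ay":0,"az":0,"x":0,"y":0,"z":0,"hand":-1}]' && python3 -m inch '[{"ax":0,"ay":0,"az":0,"x":0,"y":0,"z":0,"hand":0},{"ax":0,"ay":0,"az":0,"x":0,"y":0,"z":0,"hand":0.3},{"ax":0,"ay":0,"az":0,"x":0,"y":0,"z":0,"hand":0.6},{"ax":0,"ay":0,"az":0,"x":0,"y":0,"z":0,"hand":1},{"ax":0,"ay":0,"az":0,"x":0,"y":0,"z":0,"hand":1}]' 40 && python3 -m inch '[{"ax":0,"ay":0,"az":0,"x":0,"y":0,"z":0,"hand":1},{"ax":0,"ay":0,"az":0,"x":0,"y":0,"z":0,"hand":1},{"ax":0,"ay":0,"az":0,"x":0,"y":0,"z":0,"hand":1},{"ax":0,"ay":0,"az":0,"x":0,"y":0,"z":0,"hand":1},{"ax":0,"ay":0,"az":0,"x":0,"y":0,"z":0,"hand":1}]'; python3 -c "
from h import *
tgt([.459,.267,.022],.02)"
```

```text
time: 2.38
eef_pos: [0.4624, 0.2692, 0.0273]
tcp_rot: [0.494, 0.509, -0.504, -0.493]
contact_force: [-0.4, -0.4, -0.5]
opening: 0.999
time: 2.8
eef_pos: [0.4638, 0.2691, 0.0289]
tcp_rot: [0.494, 0.51, -0.503, -0.493]
contact_force: [-0.4, 0.5, -0.0]
opening: 0.299
time: 3.22
eef_pos: [0.4638, 0.2692, 0.0288]
tcp_rot: [0.494, 0.51, -0.503, -0.493]
contact_force: [-0.8, 0.0, 5.9]
opening: 0.177
sg 1 rotvec [0.0081 0.0052 0.0055] shift now-axes [-2.1  6.7  4.9] after-turn axes [-2.1  6.8  4.9]
sg -1 rotvec [ 0.0086 -3.1364 -0.0128] shift now-axes [-2.1  6.7  4.9] after-turn axes [ 2.1  6.8 -4.9]
t 3.2167 pos [0.4638 0.2692 0.0288] F [-0.81  0.03  5.9 ] open 0.177 q6 -1.263
```

```bash
python3 -m inch '[{"ax":0,"ay":0,"az":0,"x":0,"y":0,"z":0,"hand":0.3},{"ax":0,"ay":0,"az":0,"x":0,"y":0,"z":0,"hand":0},{"ax":0.008,"ay":0.005,"az":0.005,"x":-2,"y":6,"z":5,"hand":0},{"ax":0,"ay":0,"az":0,"x":0,"y":0,"z":0,"hand":0},{"ax":0,"ay":0,"az":0,"x":0,"y":0,"z":0,"hand":0.6}]' && python3 -m inch '[{"ax":0,"ay":0,"az":0,"x":0,"y":0,"z":0,"hand":1},{"ax":0,"ay":0,"az":0,"x":0,"y":0,"z":0,"hand":1},{"ax":0,"ay":0,"az":0,"x":0,"y":0,"z":0,"hand":1},{"ax":0,"ay":0,"az":0,"x":0,"y":0,"z":0,"hand":1},{"ax":0,"ay":0,"az":0,"x":0,"y":0,"z":0,"hand":1}]' 60 && python3 -m inch '[{"ax":0,"ay":0,"az":0,"x":0,"y":-20,"z":0,"hand":1},{"ax":0,"ay":0,"az":0,"x":0,"y":-20,"z":0,"hand":1},{"ax":0,"ay":0,"az":0,"x":0,"y":-20,"z":0,"hand":1},{"ax":0,"ay":0,"az":0,"x":0,"y":-10,"z":0,"hand":1},{"ax":0,"ay":0,"az":0,"x":0,"y":0,"z":0,"hand":1}]'; python3 -c "
from h import *
tgt([.6-.155*np.cos(.16)-.005,.026-.155*np.sin(.16),.06],.16)
c=read_camera('side');crop(c,170,270,160,120,5,'pics/s3.png')
"
```

```text
time: 3.63
eef_pos: [0.4571, 0.2663, 0.0208]
tcp_rot: [-0.494, -0.504, 0.506, 0.496]
contact_force: [1.1, -0.3, -0.2]
opening: 0.37
time: 4.05
eef_pos: [0.4581, 0.2667, 0.0218]
tcp_rot: [-0.495, -0.505, 0.505, 0.495]
contact_force: [-0.2, 0.3, -1.7]
opening: 0.179
time: 4.47
eef_pos: [0.4603, 0.2675, 0.0947]
tcp_rot: [0.496, 0.507, -0.503, -0.494]
contact_force: [0.9, -0.6, -0.9]
opening: 0.178
sg 1 rotvec [ 0.0047 -0.1398  0.0015] shift now-axes [-265.8   34.2   23.8] after-turn axes [-259.9   34.7   60.5]
sg -1 rotvec [-2.2000e-03  3.0018e+00  7.0000e-03] shift now-axes [-265.8   34.2   23.8] after-turn axes [259.9  34.7 -60.5]
t 4.4667 pos [0.4603 0.2675 0.0947] F [ 0.87 -0.61 -0.9 ] open 0.178 q6 -1.256
```

View pics/s3.png

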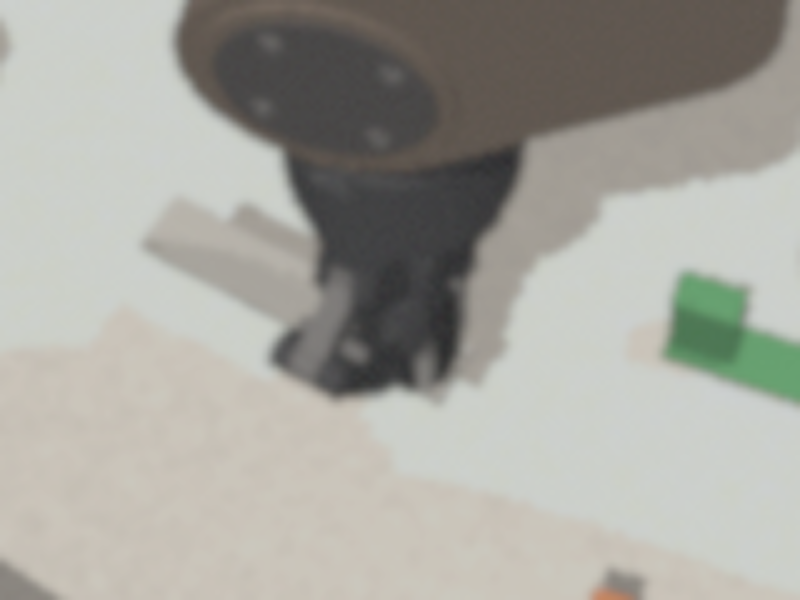

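```bash
python3 -m inch '[{"ax":0.005,"ay":-0.07,"az":0,"x":-30,"y":0,"z":0,"hand":1},{"ax":0,"ay":-0.07,"az":0,"x":-30,"y":0,"z":0,"hand":1},{"ax":0,"ay":0,"az":0,"x":-30,"y":0,"z":0,"hand":1},{"ax":0,"ay":0,"az":0,"x":-30,"y":0,"z":0,"hand":1},{"ax":0,"ay":0,"az":0,"x":-30,"y":0,"z":0,"hand":1}]' && python3 -m inch '[{"ax":0,"ay":0,"az":0,"x":-30,"y":0,"z":0,"hand":1},{"ax":0,"ay":0,"az":0,"x":-30,"y":0,"z":0,"hand":1},{"ax":0,"ay":0,"az":0,"x":-20,"y":0,"z":0,"hand":1},{"ax":0,"ay":0,"az":0,"x":-15,"y":0,"z":0,"hand":1},{"ax":0,"ay":0,"az":0,"x":0,"y":0,"z":0,"hand":1}]'; python3 -c "
from h import *
tgt([.4923,.0093,.055],.16)
"
```

```text
time: 4.93
eef_pos: [0.4747, 0.1168, 0.09]
tcp_rot: [-0.456, -0.536, 0.541, 0.461]
contact_force: [0.2, -0.1, -1.0]
opening: 0.177
time: 5.35
eef_pos: [0.4907, 0.022, 0.0903]
tcp_rot: [-0.457, -0.536, 0.54, 0.461]
contact_force: [-0.3, 0.8, -0.5]
opening: 0.176
sg 1 rotvec [-0.0082 -0.0031  0.0006] shift now-axes [-12.8  35.3   0.1] after-turn axes [-12.8  35.3   0.4]
sg -1 rotvec [-1.0000e-03  3.1385e+00 -1.2900e-02] shift now-axes [-12.8  35.3   0.1] after-turn axes [12.8 35.3 -0.4]
t 5.35 pos [0.4907 0.022  0.0903] F [-0.35  0.8  -0.46] open 0.176 q6 -1.887
```

```bash
python3 -m inch '[{"ax":-0.004,"ay":-0.003,"az":0,"x":-8,"y":10,"z":0,"hand":1},{"ax":0,"ay":0,"az":0,"x":-5,"y":10,"z":0,"hand":1},{"ax":0,"ay":0,"az":0,"x":0,"y":10,"z":0,"hand":1},{"ax":0,"ay":0,"az":0,"x":0,"y":3,"z":0,"hand":1},{"ax":0,"ay":0,"az":0,"x":0,"y":0,"z":0,"hand":1}]'; python3 -c "
from h import *
tgt([.4923,.0093,.047],.16)
crop(read_camera('side'),190,170,160,120,5,'pics/s4.png')
"
```

```text
time: 5.77
eef_pos: [0.4914, 0.0123, 0.0566]
tcp_rot: [-0.455, -0.538, 0.54, 0.459]
contact_force: [0.3, -0.3, -1.3]
opening: 0.178
sg 1 rotvec [-0.0062  0.004   0.0023] shift now-axes [-3.1  9.5 -0.4] after-turn axes [-3.1  9.6 -0.4]
sg -1 rotvec [ 0.0037 -3.1376  0.0098] shift now-axes [-3.1  9.5 -0.4] after-turn axes [3.1 9.6 0.4]
t 5.7667 pos [0.4914 0.0123 0.0566] F [ 0.3  -0.26 -1.32] open 0.178 q6 -1.917
```

View pics/s4.png

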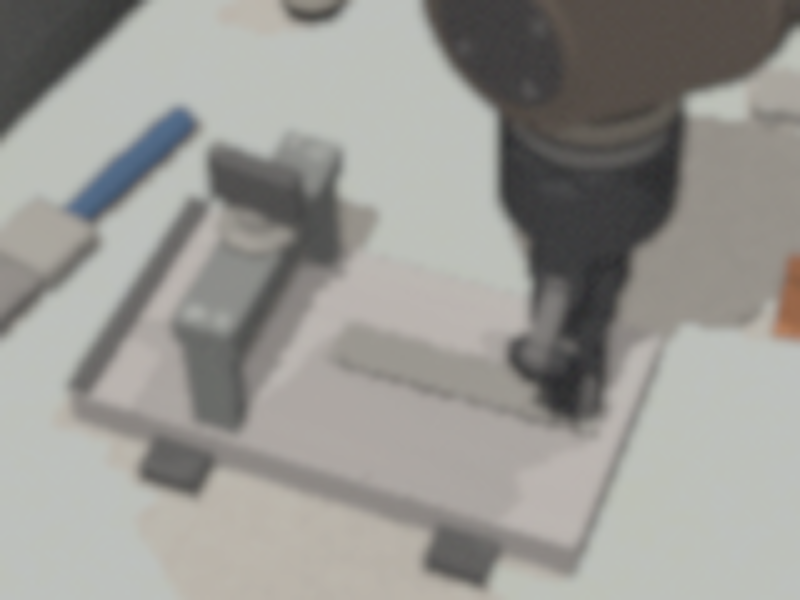

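```bash
python3 -m inch '[{"ax":-0.003,"ay":0.003,"az":0,"x":-3,"y":4,"z":0,"hand":1},{"ax":0,"ay":0,"az":0,"x":0,"y":3,"z":0,"hand":1},{"ax":0,"ay":0,"az":0,"x":0,"y":0,"z":0,"hand":1}]' && python3 -m inch '[{"ax":0,"ay":0,"az":0,"x":0,"y":1.5,"z":0,"hand":1},{"ax":0,"ay":0,"az":0,"x":0,"y":0,"z":0,"hand":1},{"ax":0,"ay":0,"az":0,"x":0,"y":0,"z":0,"hand":1}]' && python3 -m inch '[{"ax":0,"ay":0,"az":0,"x":0,"y":1,"z":0,"hand":1},{"ax":0,"ay":0,"az":0,"x":0,"y":0,"z":0,"hand":1},{"ax":0,"ay":0,"az":0,"x":0,"y":0,"z":0,"hand":1}]';  python3 -c "
from h import *
tgt([.4923+.07*.9872,.0093+.07*.1593,.047],.16)"
```

```text
time: 6.07
eef_pos: [0.4935, 0.0086, 0.0515]
tcp_rot: [0.458, 0.539, -0.538, -0.458]
contact_force: [0.4, -0.8, -0.5]
opening: 0.178
time: 6.32
eef_pos: [0.4938, 0.0085, 0.0504]
tcp_rot: [0.459, 0.539, -0.538, -0.458]
contact_force: [-0.3, 1.1, -0.1]
opening: 0.179
time: 6.57
eef_pos: [0.4937, 0.0085, 0.0493]
tcp_rot: [0.458, 0.539, -0.538, -0.458]
contact_force: [-0.4, -0.4, -0.5]
opening: 0.177
sg 1 rotvec [0.0011 0.0002 0.0007] shift now-axes [  1.    2.4 -68.8] after-turn axes [  1.    2.3 -68.8]
sg -1 rotvec [ 1.1000e-03 -3.1414e+00 -1.7000e-03] shift now-axes [  1.    2.4 -68.8] after-turn axes [-1.   2.3 68.8]
t 6.5667 pos [0.4937 0.0085 0.0493] F [-0.39 -0.4  -0.47] open 0.177 q6 -1.921
```

```bash
for i in 1 2; do :; done; python3 -m inch '[{"ax":0,"ay":0,"az":0,"x":0.5,"y":1.2,"z":0,"hand":1},{"ax":0,"ay":0,"az":0,"x":0,"y":0,"z":0,"hand":1},{"ax":0,"ay":0,"az":0,"x":0,"y":0,"z":0,"hand":1}]' && python3 -m inch '[{"ax":0,"ay":0,"az":0,"x":0.5,"y":0.8,"z":0,"hand":1},{"ax":0,"ay":0,"az":0,"x":0,"y":0,"z":0,"hand":1},{"ax":0,"ay":0,"az":0,"x":0,"y":0,"z":0,"hand":1}]' && python3 -m inch '[{"ax":0,"ay":0,"az":0,"x":0,"y":0.6,"z":0,"hand":1},{"ax":0,"ay":0,"az":0,"x":0,"y":0,"z":0,"hand":1},{"ax":0,"ay":0,"az":0,"x":0,"y":0,"z":0,"hand":1}]'
```

```text
time: 6.82
eef_pos: [0.4935, 0.009, 0.048]
tcp_rot: [0.458, 0.539, -0.538, -0.458]
contact_force: [-0.1, -0.4, -1.5]
opening: 0.179
time: 7.07
eef_pos: [0.4935, 0.0095, 0.0473]
tcp_rot: [0.458, 0.539, -0.538, -0.458]
contact_force: [0.0, 0.5, -2.6]
opening: 0.178
time: 7.32
eef_pos: [0.4936, 0.0095, 0.0467]
tcp_rot: [0.458, 0.539, -0.538, -0.458]
contact_force: [0.0, 1.0, -0.6]
opening: 0.176
```

```bash
python3 -m inch '[{"ax":0,"ay":0,"az":0,"x":0,"y":0.7,"z":0,"hand":1},{"ax":0,"ay":0,"az":0,"x":0,"y":0,"z":0,"hand":1},{"ax":0,"ay":0,"az":0,"x":0,"y":0,"z":0,"hand":1}]' && python3 -m inch '[{"ax":0,"ay":0,"az":0,"x":0,"y":0.6,"z":0,"hand":1},{"ax":0,"ay":0,"az":0,"x":0,"y":0,"z":0,"hand":1},{"ax":0,"ay":0,"az":0,"x":0,"y":0,"z":0,"hand":1}]'
```

```text
time: 7.57
eef_pos: [0.4941, 0.0093, 0.0467]
tcp_rot: [0.459, 0.539, -0.538, -0.458]
contact_force: [-1.3, -0.3, 3.7]
opening: 0.178
time: 7.82
eef_pos: [0.4944, 0.0093, 0.0467]
tcp_rot: [0.459, 0.539, -0.538, -0.458]
contact_force: [-2.2, 0.3, 7.2]
opening: 0.176
```

```bash
python3 -m inch '[{"ax":0,"ay":0,"az":0,"x":0,"y":-0.5,"z":-8,"hand":1},{"ax":0,"ay":0,"az":0,"x":0,"y":0,"z":-8,"hand":1},{"ax":0,"ay":0,"az":0,"x":0,"y":0,"z":-8,"hand":1},{"ax":0,"ay":0,"az":0,"x":0,"y":0,"z":-8,"hand":1},{"ax":0,"ay":0,"az":0,"x":0,"y":0,"z":0,"hand":1}]' && python3 -m inch '[{"ax":0,"ay":0,"az":0,"x":0,"y":0,"z":-8,"hand":1},{"ax":0,"ay":0,"az":0,"x":0,"y":0,"z":-8,"hand":1},{"ax":0,"ay":0,"az":0,"x":0,"y":0,"z":-8,"hand":1},{"ax":0,"ay":0,"az":0,"x":0,"y":0,"z":-8,"hand":1},{"ax":0,"ay":0,"az":0,"x":0,"y":0,"z":0,"hand":1}]'; python3 -c "
from h import *
tgt([.4923+.07*.9872,.0093+.07*.1593,.047],.16)
crop(read_camera('side'),190,170,160,120,5,'pics/s5.png')"
```

```text
time: 8.23
eef_pos: [0.5276, 0.0145, 0.0467]
tcp_rot: [0.46, 0.54, -0.537, -0.457]
contact_force: [1.6, -0.2, 5.8]
opening: 0.176
time: 8.65
eef_pos: [0.5587, 0.0196, 0.0467]
tcp_rot: [0.459, 0.54, -0.537, -0.457]
contact_force: [0.5, -0.8, 4.0]
opening: 0.179
sg 1 rotvec [ 0.0044  0.0003 -0.0002] shift now-axes [ 0.4 -0.3 -2.8] after-turn axes [ 0.4 -0.3 -2.8]
sg -1 rotvec [-2.0000e-04 -3.1413e+00 -6.9000e-03] shift now-axes [ 0.4 -0.3 -2.8] after-turn axes [-0.4 -0.3  2.8]
t 8.65 pos [0.5587 0.0196 0.0467] F [ 0.47 -0.76  4.02] open 0.179 q6 -1.879
```

View pics/s5.png

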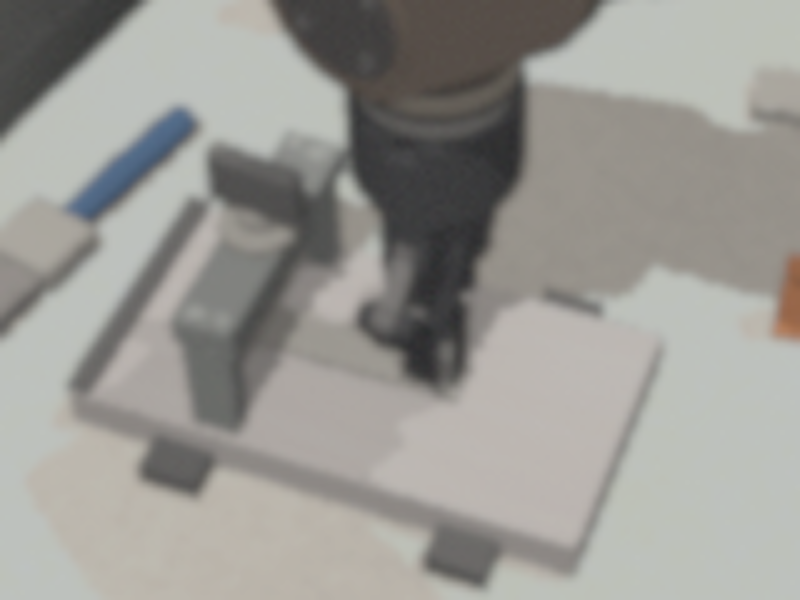

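The strip now passes under the blade, with its tip just visible past the bridge at crop ~(135,340). The grip sits at about bed x = -38 mm. Next I'll release it and rise.

```bash
python3 -m inch '[{"ax":0,"ay":0,"az":0,"x":0,"y":0,"z":0,"hand":0.6},{"ax":0,"ay":0,"az":0,"x":0,"y":0,"z":0,"hand":0.2},{"ax":0,"ay":0,"az":0,"x":0,"y":0,"z":0,"hand":0.2},{"ax":0,"ay":0,"az":0,"x":0,"y":-10,"z":0,"hand":0.2},{"ax":0,"ay":0,"az":0,"x":0,"y":-20,"z":0,"hand":0.2}]' && python3 -m inch '[{"ax":0,"ay":0,"az":0,"x":0,"y":-35,"z":0,"hand":0.2},{"ax":0,"ay":0,"az":0,"x":0,"y":-35,"z":0,"hand":0},{"ax":0,"ay":0,"az":0,"x":0,"y":-35,"z":0,"hand":0},{"ax":0,"ay":0,"az":0,"x":0,"y":0,"z":0,"hand":0},{"ax":0,"ay":0,"az":0,"x":0,"y":0,"z":0,"hand":0}]'; python3 -c "
from h import *
tgt([.6401,.0331,.17],.08)
c=read_camera('side')
crop(c,190,170,160,120,5,'pics/s6.png')
o=np.array([.596,.026]);u=np.array([.9872,.1593]);n=np.array([-u[1],u[0]])
W=lambda x,y,z:[*(o+x*u+y*n),z]
for nm,p in dict(tip=W(.077,0,.025),bar_top_near=W(.022,0.002,.137),bridge_l=W(.045,.048,.095),axis=W(.045,0,.137)).items(): print(nm,(proj(c,p)-[190,170])*5)
"
```

```text
time: 9.12
eef_pos: [0.5537, 0.02, 0.0734]
tcp_rot: [-0.456, -0.537, 0.539, 0.461]
contact_force: [0.2, 0.4, -0.2]
opening: 0.402
time: 9.53
eef_pos: [0.5581, 0.0194, 0.1847]
tcp_rot: [0.46, 0.54, -0.537, -0.456]
contact_force: [0.5, -1.3, -0.4]
opening: 0.503
sg 1 rotvec [ 0.0075  0.0802 -0.0011] shift now-axes [  0.5  15.3 -83. ] after-turn axes [  7.1  14.7 -82.8]
sg -1 rotvec [-1.6000e-03 -3.0613e+00 -1.1400e-02] shift now-axes [  0.5  15.3 -83. ] after-turn axes [-7.1 14.7 82.8]
t 9.5333 pos [0.5581 0.0194 0.1847] F [ 0.47 -1.33 -0.37] open 0.503 q6 -1.879
tip [211.49646962 308.12950063]
bar_top_near [301.9680617  174.79588278]
bridge_l [216.26445748 299.4751883 ]
axis [255.51069795 158.50142689]
```

View pics/s6.png

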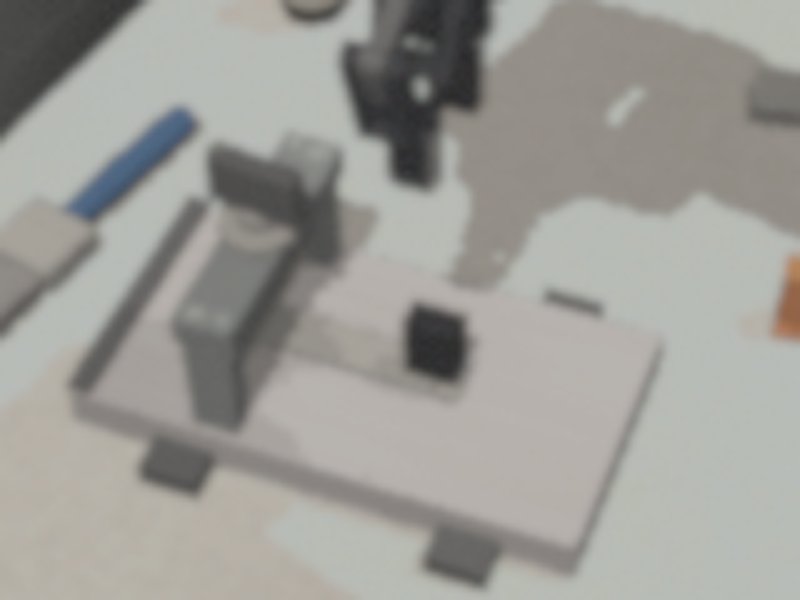

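The gauge lies flat on the bed with its grip at crop (437,340), clear of the jaws, and the strip runs under the bridge. The bridge looks about 2 mm lower than nominal. Next is the screw.

```bash
python3 -m inch '[{"ax":0,"ay":0.08,"az":0,"x":0,"y":0,"z":-10,"hand":0},{"ax":0,"ay":0,"az":0,"x":2,"y":0,"z":-25,"hand":0},{"ax":0,"ay":0,"az":0,"x":3,"y":0,"z":-25,"hand":0},{"ax":0,"ay":0,"az":0,"x":2,"y":0,"z":-22,"hand":0},{"ax":0,"ay":0,"az":0,"x":0,"y":0,"z":0,"hand":0}]' && python3 -m inch '[{"ax":0,"ay":0,"az":0,"x":0,"y":10,"z":0,"hand":0},{"ax":0,"ay":0,"az":0,"x":0,"y":0,"z":0,"hand":0}]' ; python3 -c "
from h import *
c=read_camera('side')
o=np.array([.596,.026]);u=np.array([.9872,.1593])
print((proj(c,[*(o-.038*u),.067])-[190,170])*5)
tgt([.6401,.0331,.117],.08)"
```

```text
time: 10.0
eef_pos: [0.639, 0.0343, 0.1785]
tcp_rot: [0.479, 0.52, -0.52, -0.48]
contact_force: [-0.4, -0.3, 0.3]
opening: 0.505
time: 10.17
eef_pos: [0.635, 0.0341, 0.1668]
tcp_rot: [-0.477, -0.518, 0.521, 0.482]
contact_force: [-0.1, -0.2, -0.4]
opening: 0.498
[434.12073738 315.04610911]
sg 1 rotvec [-0.0057  0.0002  0.0019] shift now-axes [-1.4 50.5 -5.3] after-turn axes [-1.4 50.5 -5. ]
sg -1 rotvec [ 3.0000e-03 -3.1414e+00  8.9000e-03] shift now-axes [-1.4 50.5 -5.3] after-turn axes [ 1.4 50.5  5. ]
t 10.2167 pos [0.635  0.034  0.1675] F [-0.11  0.69  0.03] open 0.501 q6 -1.757
```

```bash
python3 -m inch '[{"ax":-0.005,"ay":0,"az":0,"x":-1.4,"y":12,"z":-3,"hand":0},{"ax":0,"ay":0,"az":0,"x":0,"y":12,"z":-2,"hand":0},{"ax":0,"ay":0,"az":0,"x":0,"y":12,"z":0,"hand":0},{"ax":0,"ay":0,"az":0,"x":0,"y":12,"z":0,"hand":0},{"ax":0,"ay":0,"az":0,"x":0,"y":0,"z":0,"hand":0}]' 40; python3 -m inch '[{"ax":0,"ay":0,"az":0,"x":0,"y":0,"z":0,"hand":0},{"ax":0,"ay":0,"az":0,"x":0,"y":0,"z":0,"hand":0}]';python3 -c "
from h import *
tgt([.6401,.0331,.117],.08)"
```

```text
time: 10.63
eef_pos: [0.6404, 0.0331, 0.1186]
tcp_rot: [0.479, 0.52, -0.519, -0.48]
contact_force: [-0.2, 0.0, -0.2]
opening: 0.496
time: 10.8
eef_pos: [0.6431, 0.033, 0.1231]
tcp_rot: [0.481, 0.521, -0.518, -0.478]
contact_force: [0.7, -0.4, 0.8]
opening: 0.501
sg 1 rotvec [0.0061 0.0002 0.0007] shift now-axes [0.4 6.1 3. ] after-turn axes [0.4 6.1 3. ]
sg -1 rotvec [ 1.1000e-03 -3.1414e+00 -9.6000e-03] shift now-axes [0.4 6.1 3. ] after-turn axes [-0.4  6.1 -3. ]
t 10.8 pos [0.6431 0.033  0.1231] F [ 0.69 -0.41  0.78] open 0.501 q6 -1.759
```

```bash
python3 -m inch '[{"ax":0.006,"ay":0,"az":0,"x":0.4,"y":5,"z":3,"hand":0},{"ax":0,"ay":0,"az":0,"x":0,"y":0,"z":0,"hand":0},{"ax":0,"ay":0,"az":0,"x":0,"y":0,"z":0,"hand":0.3},{"ax":0,"ay":0,"az":0,"x":0,"y":0,"z":0,"hand":0.5},{"ax":0,"ay":0,"az":0,"x":0,"y":0,"z":0,"hand":0.7}]' 40; python3 -m inch '[{"ax":0,"ay":0,"az":0,"x":0,"y":0,"z":0,"hand":1},{"ax":0,"ay":0,"az":0,"x":0,"y":0,"z":0,"hand":1},{"ax":0,"ay":0,"az":0,"x":0,"y":0,"z":0,"hand":1},{"ax":0,"ay":0,"az":0,"x":0,"y":0,"z":0,"hand":1},{"ax":0,"ay":0,"az":0,"x":0,"y":0,"z":0,"hand":1}]';python3 -c "
from h import *
tgt([.6401,.0331,.117],.08)"
```

```text
time: 11.22
eef_pos: [0.6399, 0.0355, 0.1188]
tcp_rot: [0.478, 0.521, -0.518, -0.481]
contact_force: [-0.8, 6.8, 2.4]
opening: 0.193
time: 11.63
eef_pos: [0.6399, 0.0355, 0.1188]
tcp_rot: [0.478, 0.521, -0.518, -0.481]
contact_force: [-0.8, 6.8, 2.6]
opening: 0.191
sg 1 rotvec [ 0.0002 -0.0003  0.0052] shift now-axes [-2.4  1.7 -0. ] after-turn axes [-2.4  1.8 -0. ]
sg -1 rotvec [-8.2000e-03  3.1412e+00  3.0000e-04] shift now-axes [-2.4  1.7 -0. ] after-turn axes [2.4 1.8 0. ]
t 11.6333 pos [0.6399 0.0355 0.1188] F [-0.82  6.84  2.61] open 0.191 q6 -1.758
```

```bash
python3 -m inch '[{"ax":0,"ay":0,"az":0,"x":0,"y":0,"z":0,"hand":0.4},{"ax":0,"ay":0,"az":0,"x":0,"y":0,"z":0,"hand":0.3},{"ax":0,"ay":0,"az":0,"x":2.5,"y":-5,"z":0,"hand":0.3},{"ax":0,"ay":0,"az":0,"x":0,"y":0,"z":0,"hand":0.5},{"ax":0,"ay":0,"az":0,"x":0,"y":0,"z":0,"hand":0.7}]'; python3 -m inch '[{"ax":0,"ay":0,"az":0,"x":0,"y":0,"z":0,"hand":1},{"ax":0,"ay":0,"az":0,"x":0,"y":0,"z":0,"hand":1},{"ax":0,"ay":0,"az":0,"x":0,"y":0,"z":0,"hand":1},{"ax":0,"ay":0,"az":0,"x":0,"y":0,"z":0,"hand":1},{"ax":0,"ay":0,"az":0,"x":0,"y":0,"z":0,"hand":1}]';python3 -c "
from h import *
tgt([.6401,.0331,.117],.08)
c=read_camera('side');print((proj(c,[.6401,.0331,.12])))
crop(c,190,130,160,120,5,'pics/s7.png')"
```

```text
time: 12.05
eef_pos: [0.6403, 0.0354, 0.1238]
tcp_rot: [0.48, 0.52, -0.519, -0.479]
contact_force: [0.1, -0.3, 1.3]
opening: 0.152
time: 12.47
eef_pos: [0.6402, 0.0357, 0.1239]
tcp_rot: [0.48, 0.52, -0.519, -0.48]
contact_force: [-0.0, 2.2, 5.8]
opening: 0.132
sg 1 rotvec [0.0012 0.     0.0009] shift now-axes [-2.6  6.9  0.4] after-turn axes [-2.6  6.9  0.3]
sg -1 rotvec [ 1.4000e-03 -3.1416e+00 -1.9000e-03] shift now-axes [-2.6  6.9  0.4] after-turn axes [ 2.6  6.9 -0.3]
t 12.4667 pos [0.6402 0.0357 0.1239] F [-0.04  2.19  5.83] open 0.132 q6 -1.754
[241.7901428  207.21394721]
```

View pics/s7.png

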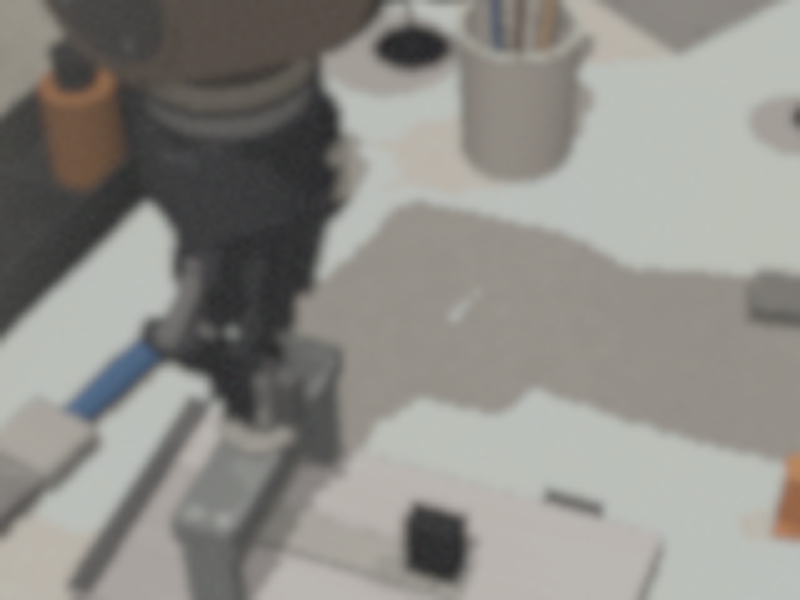

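The screw grip is now held properly: the opening of 0.132 matches 12 mm. The first try had touched the hub. I'll relieve the preload and start turning.

```bash
python3 -m inch '[{"ax":0,"ay":0,"az":0,"x":0.4,"y":-0.8,"z":0,"hand":1},{"ax":0,"ay":0,"az":0,"x":0,"y":0,"z":0,"hand":1},{"ax":0,"ay":0,"az":0,"x":0,"y":0,"z":0,"hand":1}]'; python3 -m inch '[{"ax":0,"ay":0.1,"az":0,"x":0,"y":0,"z":0,"hand":1},{"ax":0,"ay":0.1,"az":0,"x":0,"y":0,"z":0,"hand":1},{"ax":0,"ay":0,"az":0,"x":0,"y":0,"z":0,"hand":1},{"ax":0,"ay":0,"az":0,"x":0,"y":0,"z":0,"hand":1}]';python3 -c "
from h import *
tgt([.6401,.0331,.117],.16);print(get_state()['wrist_torque'])"
```

```text
time: 12.77
eef_pos: [0.6402, 0.0358, 0.1239]
tcp_rot: [0.48, 0.52, -0.519, -0.479]
contact_force: [1.8, 0.9, 2.5]
opening: 0.126
time: 13.1
eef_pos: [0.6402, 0.036, 0.1239]
tcp_rot: [0.529, 0.47, -0.469, -0.528]
contact_force: [2.4, 0.3, 1.3]
opening: 0.132
sg 1 rotvec [ 0.0012 -0.2776  0.0007] shift now-axes [-2.9  6.9 -0.2] after-turn axes [-2.8  6.9  0.5]
sg -1 rotvec [-1.000e-03  2.864e+00  1.700e-03] shift now-axes [-2.9  6.9 -0.2] after-turn axes [ 2.8  6.9 -0.5]
t 13.1 pos [0.6402 0.036  0.1239] F [2.38 0.3  1.31] open 0.132 q6 -1.556
[-0.02564522 -0.40824266 -0.09056917]
```

```bash
cat > q.py <<'E'
from h import *
s=get_state(); R=Ro.from_quat(s["tcp_rot"]).as_matrix()
print("SCREW %.3f"%(0.16-np.arctan2(-R[0,0],R[1,0])),"F",s["contact_force"].round(1),"Tz %.3f"%s["wrist_torque"][2],"z %.4f"%s["eef_pos"][2],"xy",s["eef_pos"][:2].round(4),"t %.2f"%s["time"],"open %.3f"%s["opening"])
E
python3 -m inch '[{"ax":0,"ay":0.1,"az":0,"x":0,"y":0,"z":0,"hand":1},{"ax":0,"ay":0,"az":0,"x":0,"y":0,"z":0,"hand":1},{"ax":0,"ay":0,"az":0,"x":0,"y":0,"z":0,"hand":1}]'>/dev/null; python3 q.py; python3 -m inch '[{"ax":0,"ay":0.1,"az":0,"x":0,"y":0,"z":0,"hand":1},{"ax":0,"ay":0,"az":0,"x":0,"y":0,"z":0,"hand":1},{"ax":0,"ay":0,"az":0,"x":0,"y":0,"z":0,"hand":1}]'>/dev/null; python3 q.py;python3 -m inch '[{"ax":0,"ay":0.1,"az":0,"x":0,"y":0,"z":0,"hand":1},{"ax":0,"ay":0,"az":0,"x":0,"y":0,"z":0,"hand":1},{"ax":0,"ay":0,"az":0,"x":0,"y":0,"z":0,"hand":1}]'>/dev/null; python3 q.py;python3 -m inch '[{"ax":0,"ay":0.1,"az":0,"x":0,"y":0,"z":0,"hand":1},{"ax":0,"ay":0,"az":0,"x":0,"y":0,"z":0,"hand":1},{"ax":0,"ay":0,"az":0,"x":0,"y":0,"z":0,"hand":1}]'>/dev/null; python3 q.py
```

```text
SCREW 0.377 F [2.8 1.5 1.1] Tz -0.087 z 0.1239 xy [0.6402 0.0361] t 13.35 open 0.134
SCREW 0.476 F [3.5 1.2 1.1] Tz -0.083 z 0.1240 xy [0.6402 0.0362] t 13.60 open 0.135
SCREW 0.576 F [4.5 2.1 0.9] Tz -0.103 z 0.1240 xy [0.6402 0.0363] t 13.85 open 0.133
SCREW 0.676 F [4.8 2.7 0.3] Tz -0.058 z 0.1239 xy [0.6403 0.0364] t 14.10 open 0.135
```

```bash
python3 -m inch '[{"ax":0,"ay":0.1,"az":0,"x":0.5,"y":0,"z":-0.4,"hand":1},{"ax":0,"ay":0,"az":0,"x":0,"y":0,"z":0,"hand":1},{"ax":0,"ay":0,"az":0,"x":0,"y":0,"z":0,"hand":1}]'>/dev/null; python3 q.py; python3 -m inch '[{"ax":0,"ay":0.1,"az":0,"x":0,"y":0,"z":0,"hand":1},{"ax":0,"ay":0,"az":0,"x":0,"y":0,"z":0,"hand":1},{"ax":0,"ay":0,"az":0,"x":0,"y":0,"z":0,"hand":1}]'>/dev/null; python3 q.py;python3 -m inch '[{"ax":0,"ay":0.1,"az":0,"x":0,"y":0,"z":0,"hand":1},{"ax":0,"ay":0,"az":0,"x":0,"y":0,"z":0,"hand":1},{"ax":0,"ay":0,"az":0,"x":0,"y":0,"z":0,"hand":1}]'>/dev/null; python3 q.py;python3 -m inch '[{"ax":0,"ay":0.1,"az":0,"x":0,"y":0,"z":0,"hand":1},{"ax":0,"ay":0,"az":0,"x":0,"y":0,"z":0,"hand":1},{"ax":0,"ay":0,"az":0,"x":0,"y":0,"z":0,"hand":1}]'>/dev/null; python3 q.py
```

```text
SCREW 0.776 F [2.7 2.6 1.1] Tz -0.112 z 0.1239 xy [0.6404 0.0365] t 14.35 open 0.127
SCREW 0.876 F [3.1 2.8 1.3] Tz -0.063 z 0.1239 xy [0.6404 0.0366] t 14.60 open 0.131
SCREW 0.976 F [3.3 3.2 1.8] Tz -0.050 z 0.1239 xy [0.6405 0.0366] t 14.85 open 0.135
SCREW 1.076 F [4.5 3.4 1.4] Tz -0.081 z 0.1240 xy [0.6406 0.0367] t 15.10 open 0.128
```

```bash
python3 -m inch '[{"ax":0,"ay":0.1,"az":0,"x":0.6,"y":0,"z":0,"hand":1},{"ax":0,"ay":0,"az":0,"x":0,"y":0,"z":0,"hand":1},{"ax":0,"ay":0,"az":0,"x":0,"y":0,"z":0,"hand":1}]'>/dev/null; python3 q.py; python3 -m inch '[{"ax":0,"ay":0.1,"az":0,"x":0,"y":0,"z":0,"hand":1},{"ax":0,"ay":0,"az":0,"x":0,"y":0,"z":0,"hand":1},{"ax":0,"ay":0,"az":0,"x":0,"y":0,"z":0,"hand":1}]'>/dev/null; python3 q.py;python3 -m inch '[{"ax":0,"ay":0.1,"az":0,"x":0,"y":0,"z":0,"hand":1},{"ax":0,"ay":0,"az":0,"x":0,"y":0,"z":0,"hand":1},{"ax":0,"ay":0,"az":0,"x":0,"y":0,"z":0,"hand":1}]'>/dev/null; python3 q.py
```

```text
SCREW 1.176 F [3.8 3.2 2.6] Tz -0.069 z 0.1239 xy [0.6407 0.0368] t 15.35 open 0.134
SCREW 1.276 F [2.4 2.6 2.2] Tz -0.099 z 0.1239 xy [0.6408 0.0369] t 15.60 open 0.137
SCREW 1.376 F [2.8 3.4 2.8] Tz -0.131 z 0.1239 xy [0.6409 0.0369] t 15.85 open 0.132
```

```bash
cat > q.py <<'E'
from h import *
L=[]
for i in range(7):
    if i: read_camera("top")
    s=get_state(); R=Ro.from_quat(s["tcp_rot"]).as_matrix()
    L.append([0.16-np.arctan2(-R[0,0],R[1,0]),*s["contact_force"],s["wrist_torque"][2],s["eef_pos"][2]*1e3])
m=np.mean(L,0); print("SCREW %.3f F %.2f %.2f %.2f Tz %.3f z %.2f"%tuple(m),"t %.2f"%s["time"])
E
python3 q.py; python3 -m inch '[{"ax":0,"ay":0.1,"az":0,"x":0,"y":0,"z":0,"hand":1},{"ax":0,"ay":0,"az":0,"x":0,"y":0,"z":0,"hand":1}]'>/dev/null; python3 q.py
```

```text
SCREW 1.376 F 3.60 3.67 1.79 Tz -0.101 z 123.93 t 16.15
SCREW 1.477 F 4.02 3.89 1.66 Tz -0.106 z 123.94 t 16.62
```

No touch yet (Fz flat at about 1.7 N), so I'll keep turning.

```bash
python3 -m inch '[{"ax":0,"ay":0.1,"az":0,"x":0.4,"y":0,"z":0.2,"hand":1},{"ax":0,"ay":0,"az":0,"x":0,"y":0,"z":0,"hand":1}]'>/dev/null; python3 q.py; python3 -m inch '[{"ax":0,"ay":0.1,"az":0,"x":0,"y":0,"z":0,"hand":1},{"ax":0,"ay":0,"az":0,"x":0,"y":0,"z":0,"hand":1}]'>/dev/null; python3 q.py
```

```text
SCREW 1.577 F 3.20 3.10 2.47 Tz -0.085 z 123.93 t 17.08
SCREW 1.678 F 3.40 3.28 2.20 Tz -0.087 z 123.94 t 17.55
```

```bash
python3 -m inch '[{"ax":0,"ay":0.1,"az":0,"x":0,"y":0,"z":0,"hand":1},{"ax":0,"ay":0,"az":0,"x":0,"y":0,"z":0,"hand":1}]'>/dev/null; python3 q.py
```

```text
SCREW 1.779 F 3.85 3.58 1.52 Tz -0.100 z 123.95 t 18.02
```

```bash
python3 -m inch '[{"ax":0,"ay":0.1,"az":0,"x":0,"y":0,"z":0,"hand":1},{"ax":0,"ay":0,"az":0,"x":0,"y":0,"z":0,"hand":1}]'>/dev/null; python3 q.py; python3 -m inch '[{"ax":0,"ay":0.1,"az":0,"x":0,"y":0,"z":0,"hand":1},{"ax":0,"ay":0,"az":0,"x":0,"y":0,"z":0,"hand":1}]'>/dev/null; python3 q.py
```

```text
SCREW 1.879 F 4.30 3.40 1.59 Tz -0.109 z 123.94 t 18.48
SCREW 1.978 F 4.36 3.26 1.84 Tz -0.077 z 124.02 t 18.95
```

```bash
python3 -m inch '[{"ax":0,"ay":0.1,"az":0,"x":0,"y":0,"z":0,"hand":1},{"ax":0,"ay":0,"az":0,"x":0,"y":0,"z":0,"hand":1}]'>/dev/null; python3 q.py
```

```text
SCREW 2.078 F 4.41 3.32 2.37 Tz -0.060 z 124.23 t 19.42
```

```bash
python3 -m inch '[{"ax":0,"ay":0.1,"az":0,"x":0,"y":0,"z":0,"hand":1},{"ax":0,"ay":0,"az":0,"x":0,"y":0,"z":0,"hand":1}]'>/dev/null; python3 q.py
```

```text
SCREW 2.178 F 4.33 3.35 2.84 Tz -0.067 z 124.44 t 19.88
```

```bash
python3 -m inch '[{"ax":0,"ay":0.1,"az":0,"x":0,"y":0,"z":0,"hand":1},{"ax":0,"ay":0,"az":0,"x":0,"y":0,"z":0,"hand":1}]'>/dev/null; python3 q.py; python3 -m inch '[{"ax":0,"ay":0.12,"az":0,"x":0,"y":0,"z":0,"hand":1},{"ax":0,"ay":0,"az":0,"x":0,"y":0,"z":0,"hand":1}]'>/dev/null; python3 q.py
```

```text
SCREW 2.278 F 4.13 3.79 3.47 Tz -0.052 z 124.67 t 20.35
SCREW 2.398 F 4.31 3.51 4.07 Tz -0.034 z 124.92 t 20.82
```

Touch was at about 1.95 rad, and the screw is now at 2.40 rad, so roughly 10–11 N should remain after letting go. I'll release and rise.

```bash
python3 -m inch '[{"ax":0,"ay":0,"az":0,"x":0,"y":0,"z":0,"hand":0.7},{"ax":0,"ay":0,"az":0,"x":0,"y":0,"z":0,"hand":0.3},{"ax":0,"ay":0,"az":0,"x":0,"y":0,"z":0,"hand":0},{"ax":0,"ay":0,"az":0,"x":0,"y":0,"z":0,"hand":0},{"ax":0,"ay":0,"az":0,"x":0,"y":-10,"z":0,"hand":0}]'; python3 -m inch '[{"ax":0,"ay":0,"az":0,"x":0,"y":-25,"z":0,"hand":0},{"ax":0,"ay":0,"az":0,"x":0,"y":-35,"z":0,"hand":0},{"ax":0,"ay":0,"az":0,"x":0,"y":-35,"z":0,"hand":0},{"ax":0,"ay":0,"az":0,"x":0,"y":-35,"z":0,"hand":0},{"ax":0,"ay":0,"az":0,"x":0,"y":0,"z":0,"hand":0}]';python3 q.py; python3 -c "
from h import *
c=read_camera('side')
crop(c,190,150,160,120,5,'pics/s8.png')"
```

```text
time: 21.23
eef_pos: [0.6384, 0.0367, 0.1304]
tcp_rot: [0.669, -0.235, 0.229, -0.667]
contact_force: [-0.3, -0.1, 0.2]
opening: 0.502
time: 21.65
eef_pos: [0.6445, 0.0363, 0.2744]
tcp_rot: [-0.667, 0.227, -0.237, 0.669]
contact_force: [1.6, -0.1, 0.4]
opening: 0.504
SCREW 2.400 F 0.21 -0.13 -0.18 Tz -0.003 z 265.92 t 21.95
```

View pics/s8.png

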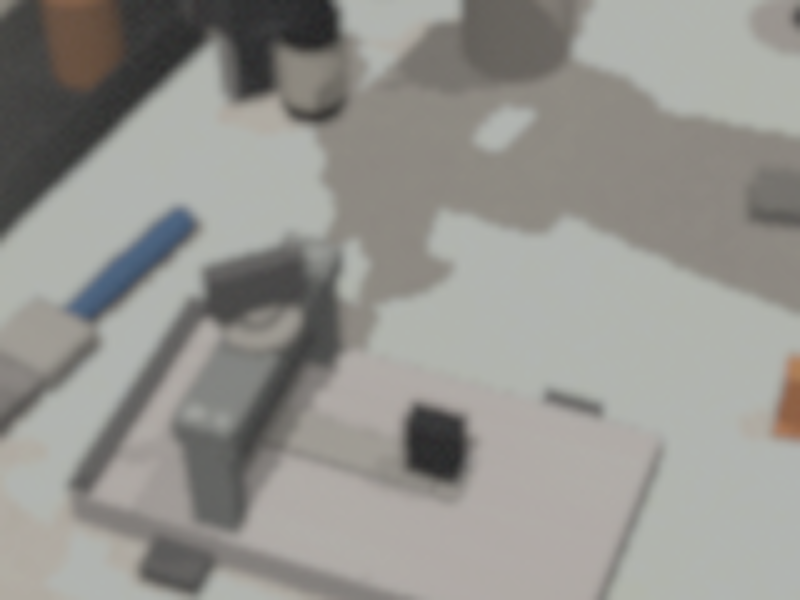

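The bar has turned by the expected amount (ends at crop (205,275) and (300,250)). The gauge hasn't moved (grip at (437,440)) and lies flat under the blade. The tool is clear and reads no force, so I'm handing in.

```bash
python3 -c "
from plant import sign_off; print(sign_off())"
```

```text
the job is handed in; nothing more can be done
None
```

I set the blade gap and handed the job in at about 22 s of the 72 s allowed. I estimate a nip of 10–11 N, about 12 N on the bed with the gauge's weight. I didn't measure the nip or do a pull test after letting go.

- **Gauge:** I laid the thin gauge on the bed, slid it under the blade and let it go. Its grip is at about bed x = -38 mm, so the tip should be near +77 mm, though I worked the tip out from the grip rather than measuring it. The last picture shows the gauge flat and where I left it.
- **Screw:** I turned it clockwise from about 0.08 to 2.40 rad. The blade first touched the gauge at about 1.95 rad, seen as the held grip starting to rise. The last 0.45 rad is what gives the nip estimate.
- **Hands off:** The tool is clear above the bridge and reads about 0 N. I never went near the spare gauge, bottles or jar.

- **First grasp on the screw:** It closed too wide, most likely on the hub. I reopened, regripped 5 mm higher, and it held.
- **Check that disagreed:** While tightening, the upward force on the hand grew by only about 0.5 N per 0.1 rad, less than I expected from how far the grip rose. I relied on the grip's rise and the screw angle instead. On either reading the nip should be within the allowed range.

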